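# Open the draught cover of the glaze scale

## Task

Open the glaze scale for weighing: press down the ribbed release tab at its front so that the sprung cover lifts by itself, clear of your fingers, then push the cover all the way back until it rests against its stop and leave it open. Only press and push: lift or carry nothing, do not press the two round keys, and leave the dish inside and the things around the scale where they are.

Things in the scene. Friction and masses are not known exactly. Their poses are not given: they have to be found in the camera images.
- scale: Grey bench scale fixed to the table, 190 x 150 mm. Origin: on the table under its middle; x points from the front (tab, keys) to the back (hinge). Deck 36 mm high, x -118 to +72 mm. On it a chamber with 6 mm walls, x -40 to +67, y +-70 mm, rim 75 mm high, shut by the cover. Flat display on the deck at y +49 mm; two round keys, 18 mm across, tops 43 mm high, at y -52, x -98 and -68 mm.
- tab (a joint): Release tab, a rocker: 0 rad at rest, 0.28 rad fully down. Pressing its pad down (2.5 N to start, about 6 N fully down, a spring brings it back) tilts a small hook forward off the cover's tongue; the cover comes free at about 0.16 rad (7 mm). At the pressing point 0.28 rad is 12 mm downwards.
- tab_press (a point): Point to press: top face of the black ribbed tab pad, at the middle of its width, 61 mm above the table at rest. The pad is 42 mm wide (scale's y) and 48 mm long (scale's x); this point lies 11 mm from its front end. Press straight down.
- cover (a joint): Cover hinged along the back of the chamber: 0 rad shut and latched, positive opens upwards and backwards. Once unlatched a small spring arm lifts it to about 0.55 rad and it waits there; the rest must be pushed (under 3 N at the front edge; slight hinge friction, it may stay where it is left). Stop at 1.92 rad, leaning 20 degrees back past upright.
- cover_hinge (a point): Middle of the cover's hinge line, 79 mm above the table, at x +60 mm of the scale. Its axes turn with the cover; the hinge line is along the scale's y.
- cover_edge (a point): Middle of the cover's front end: tip of a tongue 32 mm wide and 12 mm long that sticks out of the front edge, 114 mm from the hinge line; moves with the cover. The cover is a flat plate 8 mm thick, 140 mm wide, 102 mm long without the tongue, a grey frame round a clear pane.
- key_a (a joint): Front round key, 0 at rest, positive (m) when pressed, 4 mm travel. Not to be pressed.
- key_b (a joint): Rear round key, as key_a.
- dish: White dish 52 mm across, 14 mm high, loose on the pan inside the chamber; origin under its middle.
- jar: Closed jar 54 mm across, 75 mm high, beside the scale; origin under its middle.
- mug: Blue beaker 72 mm across, 80 mm high, beside the scale; origin under its middle.
- brush: Brush lying on the table, 170 mm long along its x.
- weight: Brass knob weight 28 mm across, 36 mm high; origin under its middle.
- tile: Clay test tile 50 x 90 x 7 mm lying flat; origin under its middle.
- rib: Spatula lying on the table, 190 mm long along its x.
- pinch_bowl: Clay bowl 110 mm across, 50 mm high; origin under its middle.

How it is judged:
By the outcome, as a careful person would: the job done as asked, in the order asked, and still so for the second after the job is handed in, with the robot touching nothing.
It also fails if it takes over 45 s, if anything falls off the work surface, if the arm or the gripper's body presses on something with over 40 N, if the wrist force passes 120 N, or if a joint passes its speed limit or range.

## Robot

A 6-joint arm with a two-finger parallel gripper is mounted at the origin on the work surface. World frame = base frame: x ahead of the robot, y to its left, z up, the work surface at z = 0. Lengths are in m, angles in degrees, forces in N, time in s.
With the tool pointing down it reaches from about 0.35 to 0.875 m from the base axis. Payload 4.2 kg.
Tool frame: the origin (TCP) lies between the finger pads; the fingertips stand 11 mm ahead of it and the grasp point (between the pads) lies 8 mm behind it; z points along the fingers, y is the direction in which the jaws open and shut (so a half turn about z gives the same grasp; the last joint's range is limited). The gripper opens to 87 mm and grips with 3 to 60 N. Pads are 19 mm wide; open, the fingers measure 117 mm over their backs; the gripper's body (75 mm by 190 mm) begins 51 mm behind the grasp point.
Start: joints at [-59.668, 22.042, 0.453, 0, -68.411, -14.817], TCP at [0.167, -0.602, 0.234] pointing down, gripper open.
Joint ranges: [-179.83, 179.83], [-69.29, 118.12], [-61.27, 80.66], [-181.25, 117.63], [-171.15, -9.14], [-177.46, 177.46]. Speed limits (degrees/s): [159.86, 159.86, 180, 180, 180, 180].

## Interface

Orientations are given as a 3x3 rotation matrix whose columns are the frame's x, y, z axes.
In Python, from station import sense, capture, get_calibration, finish_job, search_frame, cut_out gives the robot as it stands.
- The arm moves only by the tool arm_command, never from a script. Its argument "rows" is a list of rows, each an object with "fingers": the opening in per cent of the stroke, from 0 (shut) to 100 (fully open); "travel": the shift along the tool's x, y, z in cm, a list of three; "roll": the turn about the tool's z in degrees. A call has 1 to 10 rows; each row is the pose to reach, as a shift and turn from the pose commanded when the call began, along the tool's axes at that moment; what a row does not reach only later rows make up. A row lasts 1/10 s, in which the tool goes at most 50 mm and 8.59 degrees, less where a joint would pass 70% of its speed; a pose out of reach is approached as far as the arm can. A call with a gripper value outside its range is refused whole. The fingers move at their own pace and stop on an object; the grip force is fixed at half the most. Time passes only in rows, so rows that repeat a pose let the fingers close. It gives the time, the measured TCP pose, the force and the opening at its end, in the units of the state.
- sense(): the state, without advancing time (a new reading comes with each control period).
- capture(name): name is "scene" or "side" or "wrist"; returns (picture, depth): 420x560x3 uint8, red, green, blue; 420x560 float32, m along the optical axis (not along the pixel's ray), 0 where there is no reading.
- get_calibration(name): a dict with "fov_y" (degrees; the focal length in pixels is half the picture's height over the tangent of half this angle, whatever the lens; pixels are square), "cx", "cy" (the principal point, pixels), "origin" and "attitude" of the camera in the world; the wrist camera has in their place "mount" (4x4, takes a point from camera to tool coordinates, whose origin is the TCP and whose axes are the flange's). Camera axes: x right, y down, z forward; pixel columns grow to the right and rows downward; lengths in m; the calibration is good to about 2 mm. A picture is of the moment at which its call begins: read the wrist's pose just before it. get_calibration takes no time and is no camera call.
- finish_job(): hands the job in, once; it reports no verdict.
Trained networks look in the newest picture that a camera, given by its name, has taken for a name from the list of things; names that differ only in an ending like _2 or _b are one class to them, and where a whole thing is asked for, a point or a joint stands for the part that bears it (a point fixed in the world has none). Each returns a list of dicts, best first, with "p" (0 to 1); they miss things now and then, are a little off and sometimes report something else, mostly with a low value. They report only what shows in the picture. A call takes as long as a camera call.
- search_frame(camera, label): "position" ([x, y, z] in m, in world coordinates, good to about 4 mm: the middle of the surface that is visible of it).
- cut_out(camera, label): "mask" (420x560 bool, what is visible of it).
The state is a dict: "time_s": time; "joints": joint angles; "joint_velocities": joint speeds; "effort": joint torques, N m; "tcp_pos": TCP position; "ee_rot": TCP orientation; "wrist_force": force on the tool from outside, world axes, zero at the start; "moment": the same for the moment, N m; "gripper_width": opening from 0.0 (shut) to 1.0 (fully open).
Only numpy, scipy, OpenCV 4.12 (cv2) and the standard library are available. Lean on these libraries where they do the work, as an engineer would, in place of code of your own. Each camera call takes 0.05 s, during which the arm holds its last target. There are 200 camera calls.

## Working session

There is one attempt and no reset: what is moved stays moved. The work goes in short steps, Python scripts to look and compute and a tool call to move; the robot and the scene stay as the last step left them, time stands still between calls to the robot, and variables do not carry over. Pictures are saved under pics/ and viewed, about 8 in all and at most 12, crops included, and the job is handed in when it is done.

Besides the shell and the picture viewer there is one more tool, called after "Emit:" by a JSON object that holds its "method" and its "body", one argument or row to a line. arm_command: Moves the arm, as the interface text tells. Its arguments: {"type":"object","properties":{"rows":{"type":"array","items":{"type":"object","properties":{"fingers":{"type":"number"},"travel":{"type":"array","items":{"type":"number"}},"roll":{"type":"number"}}}}},"required":["rows"]}

```bash
mkdir -p pics; cat > h.py <<'E'
import numpy as np,cv2
from station import *
def save(n,f):
    p,d=capture(n);cv2.imwrite('pics/'+f,p[...,::-1]);return p,d
def world(n,d,s=None):
    c=get_calibration(n);H,W=d.shape;f=H/2/np.tan(np.radians(c['fov_y'])/2)
    v,u=np.mgrid[:H,:W];P=np.stack([(u-c['cx'])/f*d,(v-c['cy'])/f*d,d],-1)
    if 'mount' in c:
        M=np.array(c['mount']);P=P@M[:3,:3].T+M[:3,3];return P@np.array(s['ee_rot']).T+np.array(s['tcp_pos'])
    return P@np.array(c['attitude']).T+np.array(c['origin'])
E
python3 - <<'E'
from h import *
s=sense();print(s['tcp_pos'],s['ee_rot'],s['wrist_force'],s['time_s'])
for n in ['scene','side']:
    p,d=save(n,n+'1.png');c=get_calibration(n);print(n,c['origin'],c['fov_y'],c['attitude'])
    for l in ['scale','tab_press','cover_hinge','cover_edge','key_a','jar','mug','weight','dish','pinch_bowl']:
        print(l,[(np.round(r['position'],3).tolist(),round(r['p'],2)) for r in search_frame(n,l)][:3])
E
```

```text
[ 0.16707842 -0.60165568  0.23244596] [[-9.63599366e-01 -2.67349614e-01 -6.67436701e-04]
 [-2.67350434e-01  9.63597112e-01  2.08598182e-03]
 [ 8.54536444e-05  2.18849025e-03 -9.99997602e-01]] [-0.56117167  0.20512558 -1.2130624 ] 0.0
scene [0.93521649 0.71120031 1.09947707] 49.7467301158222 [[-0.85267786  0.4210693  -0.30925897]
 [ 0.52241021  0.68119908 -0.51288925]
 [-0.00529499 -0.59888935 -0.80081428]]
scale [([0.54, -0.034, 0.071], 0.55)]
tab_press [([0.458, -0.05, 0.063], 0.58)]
cover_hinge [([0.543, -0.048, 0.085], 0.76)]
cover_edge [([0.546, -0.056, 0.085], 0.95), ([0.512, 0.579, 0.009], 0.6)]
key_a []
jar [([0.531, 0.097, 0.063], 0.72)]
mug [([0.578, -0.202, 0.061], 0.73), ([0.616, 0.428, 0.023], 0.7), ([0.536, -0.034, 0.074], 0.6)]
weight []
dish [([0.546, -0.051, 0.083], 0.61)]
pinch_bowl [([0.617, 0.428, 0.02], 0.59)]
side [0.14540799 1.03657882 0.72840926] 54.63055052409529 [[-0.93013998 -0.20257034  0.30627581]
 [-0.36708896  0.49197459 -0.78943441]
 [ 0.00923608 -0.84671498 -0.53196658]]
scale [([0.504, -0.017, 0.059], 0.83)]
tab_press [([0.576, -0.204, 0.065], 0.54), ([0.463, -0.054, 0.057], 0.49)]
cover_hinge [([0.546, -0.044, 0.081], 0.96)]
cover_edge [([0.544, -0.045, 0.082], 0.89)]
key_a []
jar [([0.511, 0.104, 0.05], 0.91)]
mug [([0.574, -0.203, 0.07], 0.56)]
weight []
dish [([0.515, 0.584, 0.007], 0.16)]
pinch_bowl [([0.641, 0.426, 0.031], 0.73), ([0.464, -0.053, 0.06], 0.65)]
```

View pics/scene1.png

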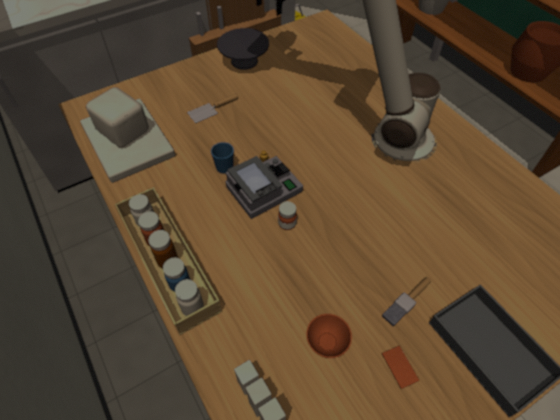

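View pics/side1.png

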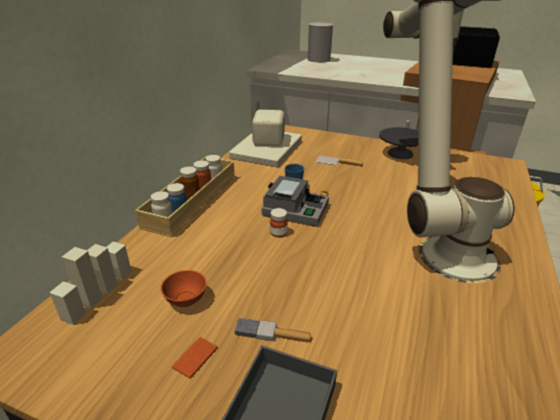

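```bash
python3 - <<'E'
from h import *
for n in ['scene','side']:
    p,d=capture(n);P=world(n,d);
    for l in ['cover_edge','tab_press']:
        search_frame(n,l)
        r=[q for q in cut_out(n,l)]
        for q in r[:2]:
            Q=P[q['mask']&(d>0)]
            Q=Q[abs(Q[:,2]-np.median(Q[:,2]))<.006]
            print(n,l,round(q['p'],2),len(Q),Q.mean(0).round(4),Q.min(0).round(3),Q.max(0).round(3),cv2.minAreaRect((Q[:,:2]*1000).astype(np.float32)))
E
```

```text
scene cover_edge 0.56 1297 [ 0.5443 -0.0538  0.0842] [ 0.484 -0.131  0.078] [0.597 0.017 0.09 ] ((540.156494140625, -56.96879577636719), (111.72117614746094, 145.8555145263672), 1.5775868892669678)
scene tab_press 0.62 129 [ 0.4512 -0.056   0.0627] [ 0.43  -0.082  0.058] [ 0.478 -0.036  0.069] ((454.628173828125, -59.138587951660156), (49.60719299316406, 42.93705368041992), 8.012786865234375)
side cover_edge 0.56 723 [ 0.5462 -0.0481  0.0806] [ 0.488 -0.127  0.075] [0.602 0.02  0.086] ((544.6937255859375, -54.24402618408203), (112.10381317138672, 146.51998901367188), 1.3544981479644775)
side tab_press 0.45 98 [ 0.4571 -0.0553  0.0594] [ 0.435 -0.079  0.055] [ 0.479 -0.035  0.064] ((456.5582580566406, -55.98905944824219), (43.83320617675781, 43.85036849975586), 85.89996337890625)
```

Both pictures show the scale's front facing the robot, at (263,184) in scene and (297,200) in side. The mug is behind-left of it, the jar is on its +y side, and the brass weight is near its −y side. The scale yaw is about +1.5° and the origin about (0.540, −0.056). I'll move to hover in front of and above the tab with the fingers shut.

Emit:
{"method": "arm_command", "body": {
  "rows": [
    {"fingers":0,"travel":[-3.7,4.6,0],"roll":2},
    {"fingers":0,"travel":[-7.4,9.3,0],"roll":4},
    {"fingers":0,"travel":[-11.1,13.9,0],"roll":6},
    {"fingers":0,"travel":[-14.8,18.6,0],"roll":8},
    {"fingers":0,"travel":[-18.5,23.2,0],"roll":10},
    {"fingers":0,"travel":[-22.2,27.8,0],"roll":12},
    {"fingers":0,"travel":[-25.9,32.5,0],"roll":14},
    {"fingers":0,"travel":[-29.6,37.1,0],"roll":14},
    {"fingers":0,"travel":[-33.3,41.8,0],"roll":14},
    {"fingers":0,"travel":[-37,46.4,0],"roll":14}
  ]
}}

```text
time_s: 2.6
tcp_pos: [0.3633, -0.1402, 0.2341]
ee_rot: [[-1.0, -0.027, 0.002], [-0.027, 1.0, -0.0], [-0.002, -0.0, -1.0]]
wrist_force: [2.2, 0.4, 0.6]
gripper_width: 0.172
```

Emit:
{"method": "arm_command", "body": {
  "rows": [
    {"fingers":0,"travel":[0,0,0],"roll":0},
    {"fingers":0,"travel":[0,0,0],"roll":0},
    {"fingers":0,"travel":[0,0,0],"roll":0},
    {"fingers":0,"travel":[0,0,0],"roll":0}
  ]
}}

```text
time_s: 3.0
tcp_pos: [0.3624, -0.1433, 0.2335]
ee_rot: [[-1.0, -0.024, -0.0], [-0.024, 1.0, -0.0], [0.0, -0.0, -1.0]]
wrist_force: [-0.2, -0.5, -0.1]
gripper_width: 0.007
```

```bash
python3 - <<'E'
from h import *
s=sense();print(s['tcp_pos'],np.round(s['ee_rot'],3).tolist(),s['wrist_force'],s['time_s'],s['gripper_width'])
c=get_calibration('wrist');print(np.round(c['mount'],3).tolist(),c['fov_y'])
p,d=save('wrist','w1.png');P=world('wrist',d,s)
for l in ['cover_edge','tab_press','key_a']:
    for q in cut_out('wrist',l)[:2]:
        Q=P[q['mask']&(d>0)];Q=Q[abs(Q[:,2]-np.median(Q[:,2]))<.006]
        print(l,round(q['p'],2),len(Q),Q.mean(0).round(4),Q.min(0).round(3),Q.max(0).round(3),cv2.minAreaRect((Q[:,:2]*1000).astype(np.float32)))
E
```

```text
[ 0.36239292 -0.14325982  0.23346854] [[-1.0, -0.024, -0.0], [-0.024, 1.0, -0.0], [0.0, -0.0, -1.0]] [-0.19834695 -0.5392143  -0.14054572] 3.0 0.006604261564000168
[[0.001, -0.968, -0.25, 0.07], [1.0, 0.001, -0.001, 0.001], [0.001, -0.25, 0.968, -0.152], [0.0, 0.0, 0.0, 1.0]] 68.9284305147014
```

View pics/w1.png

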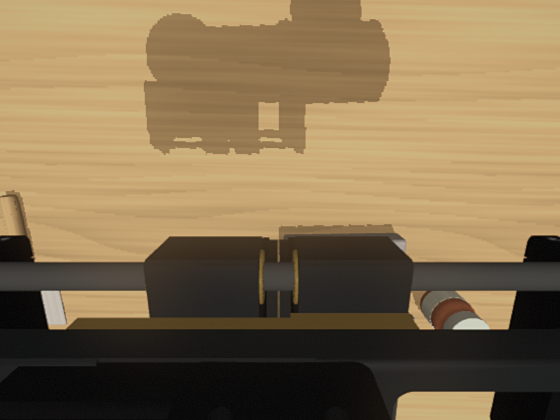

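The wrist view shows only table and the gripper itself. The scale is hidden behind the gripper, whose shut fingers are at (280,260). The finger blocks look wide, so I'll check the gripper's own geometry from the depth.

```bash
python3 - <<'E'
from h import *
s=sense();p,d=capture('wrist');s2=dict(s,ee_rot=np.eye(3),tcp_pos=np.zeros(3));T=world('wrist',d,s2)*1000
for v,u in [(240,200),(245,150),(245,240),(245,265),(245,280),(245,294),(245,400),(280,240),(275,100),(300,200),(300,280),(322,280),(345,280),(250,15)]: print(v,u,T[v,u].round(0))
m=(d>0)&(T[...,2]<30)&(T[...,2]>-300);Q=T[m]
for a in range(-140,30,10):
    k=Q[(Q[:,2]>=a)&(Q[:,2]<a+10)]
    if len(k): print(a,len(k),k.min(0).round(0),k.max(0).round(0))
E
```

```text
240 200 [ 39. -22. -67.]
245 150 [ -77. -171.  232.]
245 240 [ 40. -10. -73.]
245 265 [12. -6. -1.]
245 280 [12.  2.  0.]
245 294 [12.  9. -1.]
245 400 [-63. 148. 197.]
280 240 [ 35.  -9. -84.]
275 100 [ 33. -47. -77.]
300 200 [ 29. -19. -83.]
300 280 [  2.   1. -38.]
322 280 [ 26.   1. -87.]
345 280 [ 27.   1. -97.]
250 15 [ 35. -79. -65.]
-120 3971 [  22.  -47. -112.] [  29.   18. -110.]
-110 23613 [  13.  -55. -110.] [  29.   57. -100.]
-100 13987 [   2.  -62. -100.] [ 29.  68. -90.]
-90 17735 [-10. -50. -90.] [ 40.  78. -80.]
-80 15034 [-23. -80. -80.] [ 40.  81. -70.]
-70 5740 [-34. -86. -70.] [ 40.  87. -60.]
-60 141 [-34. -80. -60.] [ 37.  81. -50.]
-50 64 [ -3.  -4. -50.] [ 13.   6. -40.]
-40 582 [ -6.  -4. -40.] [  7.   6. -37.]
-30 55 [ -8.  -5. -30.] [ 13.   7. -20.]
-20 237 [  9.  -6. -20.] [ 13.   7. -10.]
-10 231 [ 11.  -7. -10.] [13.  9. -0.]
0 210 [11. -8.  0.] [13.  9. 10.]
10 14 [11. -5. 10.] [13.  8. 12.]
```

Emit:
{"method": "arm_command", "body": {
  "rows": [
    {"fingers":0,"travel":[-3.9,4.2,0],"roll":0},
    {"fingers":0,"travel":[-7.8,8.45,0],"roll":0},
    {"fingers":0,"travel":[-7.8,8.45,4],"roll":0},
    {"fingers":0,"travel":[-7.8,8.45,8],"roll":0},
    {"fingers":0,"travel":[-7.8,8.45,11],"roll":0},
    {"fingers":0,"travel":[-7.8,8.45,11.5],"roll":0},
    {"fingers":0,"travel":[-7.8,8.45,11.5],"roll":0},
    {"fingers":0,"travel":[-7.8,8.45,11.5],"roll":0}
  ]
}}

```text
time_s: 4.05
tcp_pos: [0.4401, -0.0557, 0.1201]
ee_rot: [[-1.0, -0.026, 0.003], [-0.026, 1.0, 0.0], [-0.003, 0.0, -1.0]]
wrist_force: [1.5, -0.4, -0.3]
gripper_width: 0.008
```

```bash
python3 - <<'E'
from h import *
s=sense();print(s['tcp_pos'],s['wrist_force'],s['time_s'])
ims=[]
for n in ['scene','side']:
    p,d=capture(n);c=get_calibration(n);f=210/np.tan(np.radians(c['fov_y'])/2)
    X=np.array(c['attitude']).T@(np.array([.46,-.056,.1])-c['origin']);u=int(c['cx']+f*X[0]/X[2]);v=int(c['cy']+f*X[1]/X[2])
    print(n,u,v);ims.append(cv2.resize(p[v-50:v+50,u-50:u+50,::-1],(400,400),interpolation=cv2.INTER_CUBIC))
cv2.imwrite('pics/c2.png',np.hstack(ims))
E
```

```text
[ 0.44005163 -0.05565913  0.12007749] [ 1.47816529 -0.42841172 -0.29588963] 4.05
scene 279 162
side 312 186
```

View pics/c2.png

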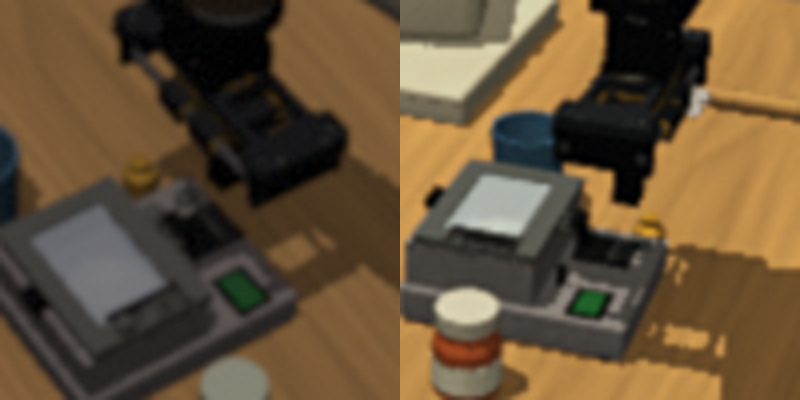

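The crop shows the shut fingers poised above the black ribbed pad (left half about (210,220), right half about (610,250)). The gripper body is clear of the cover's tongue. Next I press.

Emit:
{"method": "arm_command", "body": {
  "rows": [
    {"fingers":0,"travel":[0,0,2],"roll":0},
    {"fingers":0,"travel":[0,0,4],"roll":0},
    {"fingers":0,"travel":[0,0,4.5],"roll":0},
    {"fingers":0,"travel":[0,0,4.8],"roll":0},
    {"fingers":0,"travel":[0,0,5.1],"roll":0},
    {"fingers":0,"travel":[0,0,5.4],"roll":0},
    {"fingers":0,"travel":[0,0,5.6],"roll":0},
    {"fingers":0,"travel":[0,0,5.7],"roll":0},
    {"fingers":0,"travel":[0,0,5.7],"roll":0},
    {"fingers":0,"travel":[0,0,5.7],"roll":0}
  ]
}}

```text
time_s: 5.15
tcp_pos: [0.439, -0.0557, 0.0621]
ee_rot: [[-1.0, -0.027, 0.001], [-0.027, 1.0, -0.0], [-0.001, -0.0, -1.0]]
wrist_force: [-3.2, -0.6, 6.4]
gripper_width: 0.005
```

```bash
cat > look.py <<'E'
from h import *
import sys
s=sense();print(s['tcp_pos'],s['wrist_force'],s['time_s'])
ims=[]
for n in ['scene','side']:
    p,d=capture(n);P=world(n,d);c=get_calibration(n);f=210/np.tan(np.radians(c['fov_y'])/2)
    X=np.array(c['attitude']).T@(np.array([.5,-.056,.1])-c['origin']);u=int(c['cx']+f*X[0]/X[2]);v=int(c['cy']+f*X[1]/X[2])
    ims.append(cv2.resize(p[v-60:v+40,u-50:u+50,::-1],(400,400),interpolation=cv2.INTER_CUBIC))
    for q in cut_out(n,'cover_edge')[:1]:
        Q=P[q['mask']&(d>0)];Q=Q[(abs(Q[:,1]+.055)<.08)&(Q[:,2]>.06)&(Q[:,0]>.45)&(Q[:,0]<.75)]
        if len(Q)<20: continue
        C=Q-np.median(Q,0);k=np.abs(C).max(1)<.1
        w=np.linalg.svd(C[k]-C[k].mean(0),full_matrices=False)[2][2];w*=np.sign(w[2])
        print(n,round(q['p'],2),len(Q),Q.min(0).round(3),Q.max(0).round(3),'normal',w.round(2),'angle',round(float(np.arctan2(-w[0],w[2])),2))
cv2.imwrite('pics/'+sys.argv[1],np.hstack(ims))
E
python3 look.py c3.png
```

```text
[ 0.43895628 -0.05566     0.06214727] [-3.1706747  -0.6370024   6.38939764] 5.15
scene 0.62 1420 [ 0.499 -0.126  0.082] [0.597 0.016 0.142] normal [0.52 0.02 0.85] angle -0.55
side 0.77 417 [ 0.501 -0.125  0.081] [0.604 0.02  0.138] normal [0.51 0.02 0.86] angle -0.54
```

View pics/c3.png

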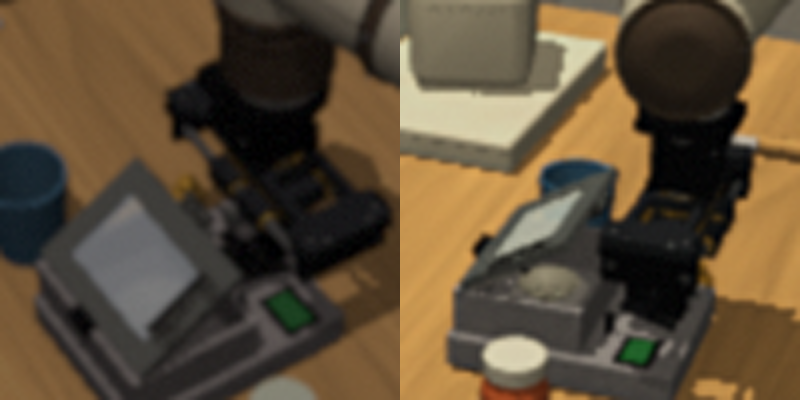

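The cover has released and waits at 0.55 rad, with its tongue at x ≈ 0.50 and z ≈ 0.14. It is clear of the gripper by about 20 mm, and the dish is undisturbed. I'll rise straight up off the tab, then come up to the tongue from in front.

Emit:
{"method": "arm_command", "body": {
  "rows": [
    {"fingers":0,"travel":[0,0,-1],"roll":0},
    {"fingers":0,"travel":[0,0,-3],"roll":0},
    {"fingers":0,"travel":[0,0,-5],"roll":0},
    {"fingers":0,"travel":[0,0,-6.7],"roll":0},
    {"fingers":0,"travel":[-2,0,-6.7],"roll":0},
    {"fingers":0,"travel":[-4,0,-6.7],"roll":0},
    {"fingers":0,"travel":[-4,0,-6.7],"roll":0},
    {"fingers":0,"travel":[-4,0,-6.7],"roll":0}
  ]
}}

```text
time_s: 6.15
tcp_pos: [0.4788, -0.0544, 0.1287]
ee_rot: [[-1.0, -0.026, 0.001], [-0.026, 1.0, 0.0], [-0.001, 0.0, -1.0]]
wrist_force: [-0.5, -0.1, 0.2]
gripper_width: 0.007
```

```bash
python3 look.py c4.png
```

```text
[ 0.47881302 -0.05436566  0.12867715] [-0.49003178 -0.0785941   0.21290886] 6.15
scene 0.8 1410 [ 0.501 -0.127  0.08 ] [0.598 0.017 0.143] normal [0.52 0.02 0.85] angle -0.55
side 0.8 396 [ 0.5   -0.127  0.079] [0.604 0.019 0.136] normal [0.51 0.03 0.86] angle -0.54
```

View pics/c4.png

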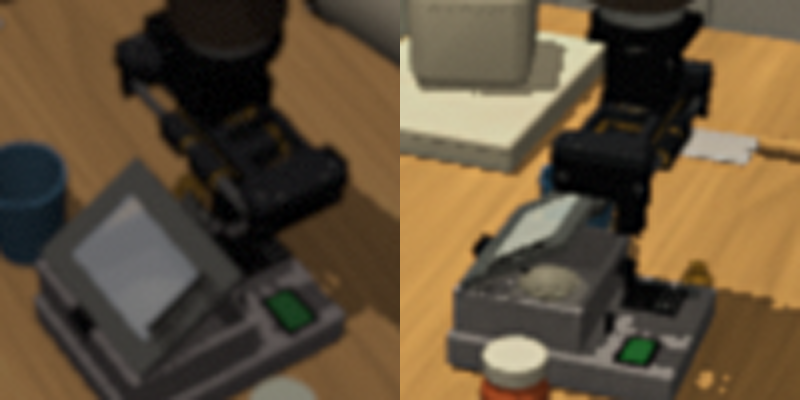

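Emit:
{"method": "arm_command", "body": {
  "rows": [
    {"fingers":0,"travel":[-1.5,0,-0.1],"roll":0},
    {"fingers":0,"travel":[-2.1,0,-1.0],"roll":0},
    {"fingers":0,"travel":[-3.3,0,-2.2],"roll":0},
    {"fingers":0,"travel":[-4.1,0,-2.9],"roll":0},
    {"fingers":0,"travel":[-5.0,0,-3.6],"roll":0},
    {"fingers":0,"travel":[-6.0,0,-4.2],"roll":0},
    {"fingers":0,"travel":[-7.1,0,-4.6],"roll":0},
    {"fingers":0,"travel":[-8.2,0,-5.0],"roll":0},
    {"fingers":0,"travel":[-8.7,0,-5.1],"roll":0},
    {"fingers":0,"travel":[-8.7,0,-5.1],"roll":0}
  ]
}}

```text
time_s: 7.35
tcp_pos: [0.5658, -0.0522, 0.1794]
ee_rot: [[-1.0, -0.026, -0.0], [-0.026, 1.0, 0.0], [0.0, 0.0, -1.0]]
wrist_force: [0.5, 0.1, -0.1]
gripper_width: 0.008
```

```bash
python3 look.py c5.png
```

```text
[ 0.56575069 -0.05216699  0.17938931] [ 0.4820181   0.07125644 -0.06122861] 7.35
scene 0.64 897 [ 0.528 -0.128  0.06 ] [0.602 0.018 0.247] normal [0.99 0.03 0.13] angle -1.44
side 0.77 348 [ 0.575 -0.121  0.078] [0.599 0.024 0.189] normal [0.99 0.03 0.13] angle -1.44
```

View pics/c5.png

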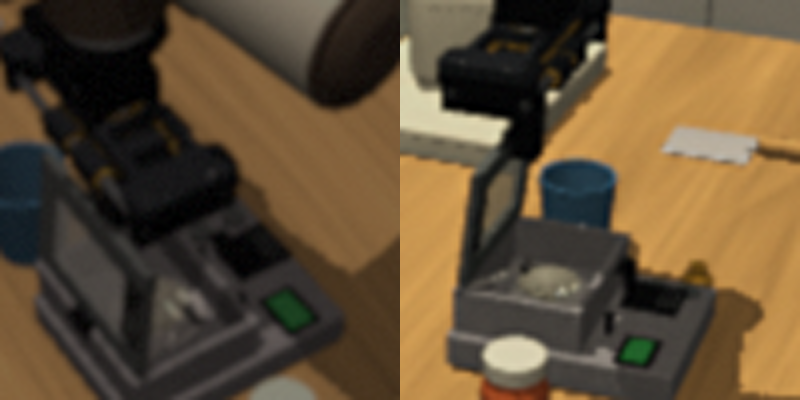

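The cover is now at about 1.44 rad (side crop: nearly upright at (495,210)). I'll drop the fingertips a little on its inner face and push on to the stop.

Emit:
{"method": "arm_command", "body": {
  "rows": [
    {"fingers":0,"travel":[0.7,0,0.4],"roll":0},
    {"fingers":0,"travel":[0.7,0,1.4],"roll":0},
    {"fingers":0,"travel":[-0.3,0,1.4],"roll":0},
    {"fingers":0,"travel":[-1.1,0,1.4],"roll":0},
    {"fingers":0,"travel":[-1.8,0,1.4],"roll":0},
    {"fingers":0,"travel":[-2.5,0,1.4],"roll":0},
    {"fingers":0,"travel":[-3.2,0,1.4],"roll":0},
    {"fingers":0,"travel":[-3.8,0,1.4],"roll":0},
    {"fingers":0,"travel":[-4.2,0,1.4],"roll":0},
    {"fingers":0,"travel":[-4.2,0,1.4],"roll":0}
  ]
}}

```text
time_s: 8.55
tcp_pos: [0.6083, -0.0511, 0.1655]
ee_rot: [[-1.0, -0.026, 0.0], [-0.026, 1.0, -0.0], [-0.0, -0.0, -1.0]]
wrist_force: [0.2, -0.4, 1.2]
gripper_width: 0.003
```

```bash
python3 look.py c6.png
```

```text
[ 0.60826683 -0.05110691  0.16547865] [ 0.22386097 -0.38444047  1.23599781] 8.55
scene 0.75 136 [ 0.597 -0.115  0.092] [0.636 0.019 0.191] normal [-0.94 -0.04  0.34] angle 1.23
side 0.68 564 [ 0.594 -0.123  0.077] [0.635 0.022 0.18 ] normal [-0.94 -0.03  0.34] angle 1.23
```

The plate normal gives about 1.92 rad already. I'll creep on to feel the stop.

Emit:
{"method": "arm_command", "body": {
  "rows": [
    {"fingers":0,"travel":[-0.2,0,0],"roll":0},
    {"fingers":0,"travel":[-0.4,0,0],"roll":0},
    {"fingers":0,"travel":[-0.5,0,0],"roll":0},
    {"fingers":0,"travel":[-0.5,0,0],"roll":0}
  ]
}}

```text
time_s: 9.15
tcp_pos: [0.6105, -0.0511, 0.1654]
ee_rot: [[-1.0, -0.026, -0.005], [-0.026, 1.0, -0.0], [0.005, -0.0, -1.0]]
wrist_force: [-5.6, 0.9, 4.2]
gripper_width: 0.005
```

The stop pushes back with −5.6 N, so I'll retreat.

Emit:
{"method": "arm_command", "body": {
  "rows": [
    {"fingers":0,"travel":[1,0,0],"roll":0},
    {"fingers":0,"travel":[3,0,0],"roll":0},
    {"fingers":0,"travel":[5,0,-2],"roll":0},
    {"fingers":0,"travel":[8,0,-5],"roll":0},
    {"fingers":0,"travel":[12,0,-8],"roll":0},
    {"fingers":0,"travel":[16,0,-10],"roll":0},
    {"fingers":0,"travel":[18,0,-10],"roll":0},
    {"fingers":0,"travel":[18,0,-10],"roll":0},
    {"fingers":0,"travel":[18,0,-10],"roll":0},
    {"fingers":0,"travel":[18,0,-10],"roll":0}
  ]
}}

```text
time_s: 10.15
tcp_pos: [0.4335, -0.0556, 0.2653]
ee_rot: [[-1.0, -0.027, 0.0], [-0.027, 1.0, -0.0], [-0.0, -0.0, -1.0]]
wrist_force: [-0.3, -1.0, 0.1]
gripper_width: 0.008
```

```bash
python3 look.py c7.png
```

```text
[ 0.43351807 -0.05563791  0.26525663] [-0.29186834 -0.95543397  0.12959277] 10.15
scene 0.49 146 [ 0.596 -0.118  0.073] [0.635 0.019 0.191] normal [-0.95 -0.05  0.31] angle 1.25
side 0.69 699 [ 0.593 -0.125  0.071] [0.639 0.02  0.185] normal [-0.94 -0.03  0.34] angle 1.22
```

View pics/c7.png

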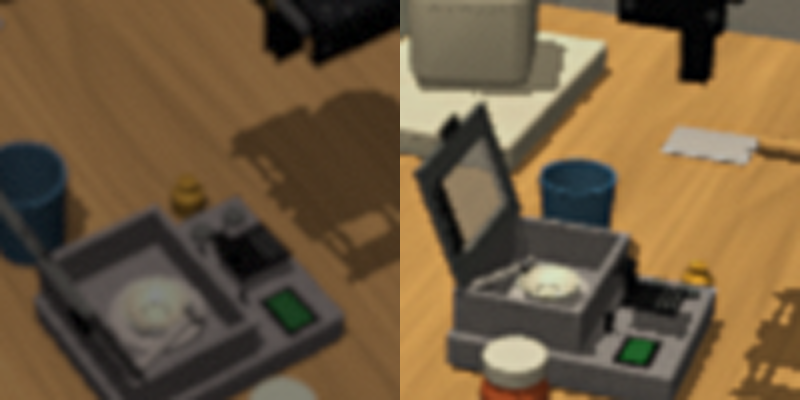

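The cover leans back open at about 1.92 rad, the dish is centred, the neighbours are untouched and the arm is clear.

```bash
python3 -c "
from station import *
print(finish_job())"
```

```text
the job is handed in; nothing more can be done
None
```

The glaze scale is open and the job is handed in, after about 10 s of robot time. With the fingers shut, I pressed the ribbed tab straight down at about 6 N. The cover sprang up by itself to about 0.55 rad, roughly 20 mm clear of the gripper. I then pushed it by its tongue and inner face back to the stop and withdrew.

**Cover:** I felt the stop at about 5.6 N. After I withdrew, the side camera showed the cover still at about 1.92 rad and the scene camera about 1.89 rad, which agrees within measuring error.

**Surroundings:** The dish, jar, mug and weight look unmoved in the pictures. The fingers never went near the keys. I judged both by eye and did not measure them.

**Failed check:** The wrist camera was no use for locating the scale because the gripper hid it, so the positions came from the scene and side cameras, which agreed to about 5 mm.

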